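# Release the tin carrier and index it to the lid press

### The job

Release the tin carrier and send its filled tin on to be lidded: first draw the red interlock plug right out of its socket, against its sprung catch, and leave it lying flat on its ledge. Then push the carrier along its rail until it clicks into the pressing station (its white line at the green mark), not past it, with the tin still seated level on the carrier and the other things on the bench left where they are.

Things in the scene. Friction and masses are not known exactly. Their poses are not given: they have to be found in the camera images.
- transfer_rail: low aluminium transfer rail fixed to the bench, elsewhere each time. Origin: on the bench top, under the middle of the rail. +y runs along the rail from the filling station (yellow mark, y -60 mm) to the pressing station (green mark, y +50 mm); -x is the front side, with the plug. Base plate 8 mm thick, x -50..+72, y -150..+150 mm.
- socket_mouth (a point): centre of the socket's mouth in the front (-x) face of the black housing, 14 mm above the bench. Housing 24 mm deep, 52 mm wide, top at z 39 mm; the brass knob on it holds a sprung ball (pull of 10 to 15 N to pass). In front of it a flat ledge, top at z 8 mm, reaches 111 mm towards -x, 94 mm wide, with 6 mm high curbs at the sides and front end.
- plug: red interlock plug, loose, 90 g, flat on the ledge. Origin: under the middle of its T-bar (12 mm in x, 72 in y, 42 tall); +x points into the socket. Red neck 20 wide, 16 tall, x +6..+50 mm, ending at the housing: 44 mm of room to hook behind the bar. Steel tongue 14 wide to x +88 mm goes through the socket and locks the carrier. Out of the socket once drawn 40 mm to -x; the ledge allows 51 mm.
- press_station (a point): where the carrier's centre stands in the pressing station, 30 mm above the bench; a sprung ball on the far side of the rail holds the carrier there.
- carrier (a joint): travel of the blue tin carrier along the rail (+y of transfer_rail), m: 0 at the filling station (locked by the plug), 0.110 clicked into the pressing station; stop at 0.145. It moves stiffly (about 2 N) and takes about 6 N to click over the ball.
- push_face (a point): middle of the rear (-y) face of the carrier's upright blue push tab, at z 55 mm; the tab is 50 mm wide (x), 6 mm thick (y) and stands from z 30 to z 74 mm. Axes as transfer_rail; it travels with the carrier.
- tin_seat (a point): middle of the tin's place on the carrier's top face (z 30 mm), between six low white pins. Carrier top: 92 mm (x) by 120 mm (y); this point lies 68 mm ahead of push_face.
- tin_filled: filled open gold tin, 104 mm wide at the rim, 72 mm at the foot, 54 mm tall, loose on the carrier. Origin: centre of its underside.
- pot_lotus: green-lidded white pot, 67 x 67 x 72 mm; bystander, origin at the centre of its underside
- pot_raisin: red-lidded white pot, 64 x 64 x 68 mm; bystander, origin at the centre of its underside
- tamper: beech tamper, 81 mm foot, 98 mm tall; bystander, origin at the centre of its underside
- date_stamp: red-handled desk stamp, 34 x 52 x 70 mm; bystander, origin at the centre of its underside
- weight_500: largest metal check weight, 38 mm wide, 52 mm tall; bystander, origin at the centre of its underside
- lid_pile: pile of gold tin lids, 107 mm wide, 60 mm tall; bystander, origin at the centre of its underside

How it is judged:
By the outcome, as a careful person would: the job done as asked, in the order asked, and still so for the second after the job is handed in, with the robot touching nothing.
It also fails if it takes over 64 s, if anything falls off the work surface, if the arm or the gripper's body presses on something with over 40 N, if the wrist force passes 120 N, or if a joint passes its speed limit or range.

### The arm

A 7-joint arm with a two-finger parallel gripper is mounted at the origin on a cart in front of the work surface, level with it; the furniture and walls round the work are solid. World frame = base frame: x ahead of the robot, y to its left, z up, the work surface at z = 0. Lengths are in m, angles in rad, forces in N, time in s.
With the tool pointing down it reaches from about 0.425 to 0.875 m from the base axis. Payload 4.7 kg.
Tool frame: the origin (TCP) lies on the centre line of the jaws, within the pads' length; the fingertips stand 22 mm ahead of it and the grasp point (between the pads) lies 3 mm ahead of it (ctrl.tcp_to_tips is the z of the fingertips in the tool frame, in m); z points along the fingers, y is the direction in which the jaws open and shut (so a half turn about z gives the same grasp; the last joint's range is limited). The gripper opens to 87 mm and grips with 3 to 60 N. Pads are 19 mm wide; open, the fingers measure 117 mm over their backs; the gripper's body (75 mm by 190 mm) begins 51 mm behind the grasp point.
Start: joints at [1.305, 0.321, -0.07, 1.45, 0.023, 1.371, -0.057], TCP at [0.179, -0.625, 0.245] pointing down, gripper open.
Joint ranges: [-2.86, 2.86], [-0.3, 2.09], [-1.38, 1.24], [0.06, 2.45], [-1.56, 4.7], [0.09, 2.05], [-2.69, 2.69]. Speed limits (rad/s): [2.57, 2.57, 3.14, 3.14, 3.14, 3.14, 3.14].

### API

Orientations are given as a rotation vector (axis times angle).
In Python, from bench import ctrl, cams gives the robot as it stands.
- The arm moves only by the tool move_arm, never from a script. Its argument "deltas" is a list of rows, each an object with "linear": the shift along the tool's x, y, z as a fraction of full scale, a list of three; "turn": the turn, a rotation vector about the tool's x, y, z as a fraction of full scale, a list of three; "claw": the closure, from 0 (fully open) to 1 (shut). In form: [{"linear": [tx, ty, tz], "turn": [wx, wy, wz], "claw": claw}, ...]. A call has 1 to 20 rows; each row shifts and turns the commanded pose from where the row before left it, along the tool's axes as they then stand; what a row does not reach is not made up. Full scale, the value 1, is 0.03 m for a shift and 4 degrees for a turn. A row lasts 1/12 s, in which the tool goes at most 41.7 mm and 7.16 degrees, less where a joint would pass 70% of its speed; a pose out of reach is approached as far as the arm can. A call with a number of a shift or a turn outside -1 to 1 is refused whole. A call with a gripper value outside its range is refused whole. The fingers move at their own pace and stop on an object; "grip_force" is the grip in N (left out, the last holds). Time passes only in rows, so rows that do not move let the fingers close. It gives the time, the measured TCP pose, the force and the opening at its end, in the units of the state.
- ctrl.get_state(): the state, without advancing time (a new reading comes with each control period).
- cams.get_image(name): name is "scene" or "side" or "wrist"; returns a dict with "image" (420x560x3 uint8, red, green, blue), "K" (3x3 intrinsics, pixels), "k1" (the pictures are not rectified: a ray, as slopes to the right and down, at radius r is drawn at 1 + k1 r^2 times it, then the intrinsics apply), "world_from_camera" (4x4, takes a point from camera to world coordinates); the wrist camera has in their place "tool_from_camera" (4x4, takes a point from camera to tool coordinates, whose origin is the TCP and whose axes are the flange's). Camera axes: x right, y down, z forward; pixel columns grow to the right and rows downward; lengths in m; the calibration is good to about 2 mm. A picture is of the moment at which its call begins: read the wrist's pose just before it. There is no depth.
- ctrl.close_job(): hands the job in, once; it reports no verdict.
The state is a dict: "time": time; "joint_positions": joint angles; "qd": joint speeds; "joint_torque": joint torques, N m; "position": TCP position; "tool_rot": TCP orientation; "ft_force": force on the tool from outside, world axes, zero at the start; "torque": the same for the moment, N m; "grip_width": opening from 0.0 (shut) to 1.0 (fully open).
Only numpy, scipy, OpenCV 4.12 (cv2) and the standard library are available. Lean on these libraries where they do the work, as an engineer would, in place of code of your own. Each camera call takes 0.05 s, during which the arm holds its last target. There are 200 camera calls.

## Working session

There is one attempt and no reset: what is moved stays moved. The work goes in short steps, Python scripts to look and compute and a tool call to move; the robot and the scene stay as the last step left them, time stands still between calls to the robot, and variables do not carry over. Pictures are saved under pics/ and viewed, about 8 in all and at most 12, crops included, and the job is handed in when it is done.

Besides the shell and the picture viewer there is one more tool, called after "Request:" by a JSON object that holds its "op" and its "data". move_arm: Moves the arm, as the interface text tells. Shift numbers are shares of 0.03 m and turn numbers shares of 4 degrees, none past 1 either way. Its arguments: {"type":"object","properties":{"deltas":{"type":"array"},"grip_force":{"type":"number"}},"required":["deltas"]}

```bash
mkdir -p pics; cat > h.py <<'E'
import numpy as np, cv2
from bench import ctrl, cams
from scipy.spatial.transform import Rotation as R
def T_tool():
    s=ctrl.get_state(); T=np.eye(4); T[:3,:3]=R.from_rotvec(s["tool_rot"]).as_matrix(); T[:3,3]=s["position"]; return T
def grab(n):
    T=T_tool(); d=cams.get_image(n)
    M=np.array(d["world_from_camera"]) if "world_from_camera" in d else T@np.array(d["tool_from_camera"])
    return dict(img=np.array(d["image"]),K=np.array(d["K"]),k1=float(d["k1"]),M=M)
def ray(d,uv):
    uv=np.atleast_2d(uv).astype(float)
    p=cv2.undistortPoints(uv[:,None],d["K"],np.array([d["k1"],0,0,0,0.]))[:,0]
    return d["M"][:3,3],np.c_[p,np.ones(len(p))]@d["M"][:3,:3].T
def onz(d,uv,z):
    o,v=ray(d,uv); return o+v*((z-o[2])/v[:,2])[:,None]
def proj(d,P):
    P=np.atleast_2d(P); q=(P-d["M"][:3,3])@d["M"][:3,:3]; s=q[:,:2]/q[:,2:]; s=s*(1+d["k1"]*(s**2).sum(1,keepdims=True))
    return s*[d["K"][0,0],d["K"][1,1]]+d["K"][:2,2]
def save(d,f): cv2.imwrite(f,d["img"][...,::-1])
E
python3 - <<'E'
from h import *
import pickle
D={n:grab(n) for n in("scene","side","wrist")}
pickle.dump(D,open("D.pkl","wb"))
a=np.vstack([np.hstack([D["scene"]["img"],D["side"]["img"]])])
cv2.imwrite("pics/scene.png",cv2.resize(D["scene"]["img"],(784,588))[...,::-1]);cv2.imwrite("pics/side.png",cv2.resize(D["side"]["img"],(784,588))[...,::-1])
for n in D: print(n,D[n]["M"].round(3).tolist(),D[n]["K"][0,0],D[n]["k1"])
print(ctrl.get_state(),ctrl.tcp_to_tips)
E
```

```text
scene [[-0.81, -0.237, 0.536, -0.193], [-0.586, 0.356, -0.728, 0.943], [-0.018, -0.904, -0.427, 0.634], [0.0, 0.0, 0.0, 1.0]] 546.359200193598 0.018909260672385044
side [[-0.931, -0.215, 0.296, 0.098], [-0.366, 0.577, -0.73, 1.034], [-0.014, -0.788, -0.615, 0.932], [0.0, 0.0, 0.0, 1.0]] 493.8857026582266 -0.0315780023856822
wrist [[0.276, -0.917, -0.289, 0.259], [-0.961, -0.263, -0.081, -0.602], [-0.002, 0.3, -0.954, 0.383], [0.0, 0.0, 0.0, 1.0]] 315.50048327058147 -0.04020526237225559
{'time': 0.15, 'joint_positions': array([ 1.305061  ,  0.32168406, -0.07008093,  1.45142859,  0.02260754,
        1.37077798, -0.05689277]), 'qd': array([-1.93154845e-03, -2.63546585e-03,  2.35380263e-03, -5.09470372e-03,
       -1.12238321e-03, -3.89951451e-04, -1.12482207e-06]), 'joint_torque': array([ 4.57374454e-04, -4.91796112e+01, -4.04135864e-01, -3.12874961e+01,
       -6.39258698e-02,  4.05755953e-02,  6.43742987e-05]), 'position': array([ 0.17937181, -0.62435017,  0.24367537]), 'tool_rot': array([-3.10941874e+00, -4.37971998e-01,  4.78121357e-04]), 'ft_force': array([-0.1440697 , -0.21613225, -0.21623566]), 'torque': array([-0.00570315, -0.0312188 ,  0.02819373]), 'grip_width': 0.9950668072219301} 0.022
```

View pics/scene.png

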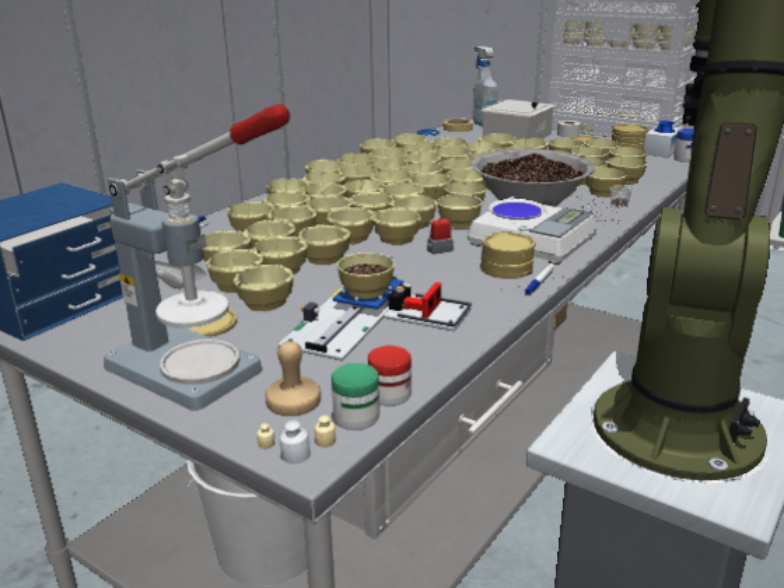

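View pics/side.png

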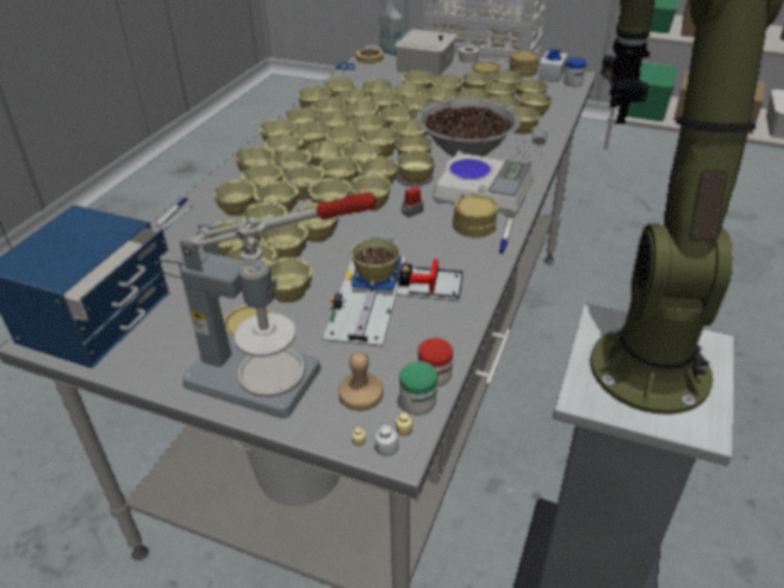

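The scene picture shows the plug at about (430,300) and the tin at (365,275), both in 784-wide pixels. The rail runs towards (320,340), its green-mark end. I'll get a rough fix from these before a wrist view.

```bash
python3 - <<'E'
from h import *
import pickle
D=pickle.load(open("D.pkl","rb"))
def two(a,b):
    o1,v1=ray(D["scene"],np.array(a)*560/784);o2,v2=ray(D["side"],np.array(b)*560/784)
    A=np.c_[v1[0],-v2[0]];t=np.linalg.lstsq(A,o2-o1,rcond=None)[0]
    p,q=o1+t[0]*v1[0],o2+t[1]*v2[0];return ((p+q)/2).round(4),np.linalg.norm(p-q).round(4)
for n,a,b in [("tin",(366,262),(376,257)),("bar",(432,287),(435,264)),("ledgecorner far",(469,303),(463,274)),("ledge near",(462,326),(459,296)),("railend L",(283,341),(328,334)),("railend R",(338,355),(380,341)),("stamp",(440,222),(413,190)),("lids",(508,240),(477,202)),("green",(355,372),(419,375)),("red",(390,356),(436,347)),("tamper",(290,350),(359,360)),("weight",(293,428),(387,432))]: print(n,*two(a,b))
print(onz(D["scene"],np.array([[469,305],[462,326],[283,343],[338,357]])*560/784,.008).round(3))
E
```

```text
tin [ 0.5624 -0.0337  0.1004] 0.0123
bar [ 0.4587 -0.0963  0.0595] 0.0013
ledgecorner far [ 0.4024 -0.1266  0.0289] 0.0044
ledge near [ 0.3977 -0.0923 -0.0026] 0.0092
railend L [0.5989 0.1428 0.0173] 0.0012
railend R [0.4959 0.1247 0.0158] 0.0023
stamp [ 0.6007 -0.3497  0.0736] 0.0007
lids [ 0.4416 -0.3537  0.0683] 0.0046
green [0.3712 0.2426 0.0835] 0.0053
red [0.3715 0.1557 0.0691] 0.0008
tamper [0.4796 0.2525 0.0892] 0.0023
weight [0.3871 0.3536 0.0508] 0.0031
[[ 0.419 -0.16   0.008]
 [ 0.388 -0.083  0.008]
 [ 0.606  0.137  0.008]
 [ 0.5    0.121  0.008]]
```

```bash
cat >> h.py <<'E'
def plan(p,yaw,n=None,T=None):
    "tool z down, tool x at world angle yaw (deg, or +180); prints per-row values for n rows"
    T=T_tool() if T is None else T
    c,s=np.cos(np.radians(yaw)),np.sin(np.radians(yaw))
    W=np.array([[c,s,0],[s,-c,0],[0,0,-1.]])
    rv=np.degrees(R.from_matrix(T[:3,:3].T@W).as_rotvec())
    d=T[:3,:3].T@(np.array(p)-T[:3,3])
    print("tool shift mm",(d*1000).round(1),"turn deg",rv.round(2))
    if n: print("rows",n,"linear",(d/.03/n).round(3),"turn",(rv/4/n).round(3),"(turn applied alongside shifts bends the path)")
E
python3 - <<'E'
from h import *
T=T_tool(); print(T.round(3))
for y in(10,190): plan((.46,-.06,.40),y,30)
E
```

```text
[[ 0.961  0.276 -0.001  0.179]
 [ 0.276 -0.961  0.001 -0.624]
 [-0.    -0.002 -1.     0.244]
 [ 0.     0.     0.     1.   ]]
tool shift mm [ 425.6 -465.1 -155.7] turn deg [-0.09  0.01  6.04]
rows 30 linear [ 0.473 -0.517 -0.173] turn [-0.001  0.     0.05 ] (turn applied alongside shifts bends the path)
tool shift mm [ 425.6 -465.1 -155.7] turn deg [-2.0000e-02 -1.3000e-01 -1.7396e+02]
rows 30 linear [ 0.473 -0.517 -0.173] turn [-0.00e+00 -1.00e-03 -1.45e+00] (turn applied alongside shifts bends the path)
```

Request:
{"op": "move_arm", "data": {"deltas": [{"linear":[0,0,-0.8],"turn":[0,0,0],"claw":0.5},{"linear":[0,0,-0.8],"turn":[0,0,0],"claw":0.5},{"linear":[0,0,-0.8],"turn":[0,0,0],"claw":0.5},{"linear":[0,0,-0.8],"turn":[0,0,0],"claw":0.5},{"linear":[0,0,-0.8],"turn":[0,0,0],"claw":0.5},{"linear":[0.5,-0.55,0],"turn":[0,0,0],"claw":0.5},{"linear":[0.5,-0.55,0],"turn":[0,0,0],"claw":0.5},{"linear":[0.5,-0.55,0],"turn":[0,0,0],"claw":0.5},{"linear":[0.5,-0.55,0],"turn":[0,0,0],"claw":0.5},{"linear":[0.5,-0.55,0],"turn":[0,0,0],"claw":0.5},{"linear":[0.5,-0.55,0],"turn":[0,0,0],"claw":0.5},{"linear":[0.5,-0.55,0],"turn":[0,0,0],"claw":0.5},{"linear":[0.5,-0.55,0],"turn":[0,0,0],"claw":0.5},{"linear":[0.5,-0.55,0],"turn":[0,0,0],"claw":0.5},{"linear":[0.5,-0.55,0],"turn":[0,0,0],"claw":0.5}]}}

```text
time: 1.4
position: [0.2783, -0.4236, 0.3643]
tool_rot: [-3.111, -0.438, 0.0]
ft_force: [-0.0, -0.5, -0.8]
grip_width: 0.504
```

Request:
{"op": "move_arm", "data": {"deltas": [{"linear":[0.5,-0.55,0],"turn":[0,0,0],"claw":0.5},{"linear":[0.5,-0.55,0],"turn":[0,0,0],"claw":0.5},{"linear":[0.5,-0.55,0],"turn":[0,0,0],"claw":0.5},{"linear":[0.5,-0.55,0],"turn":[0,0,0],"claw":0.5},{"linear":[0.5,-0.55,0],"turn":[0,0,0],"claw":0.5},{"linear":[0.5,-0.55,0],"turn":[0,0,0],"claw":0.5},{"linear":[0.5,-0.55,0],"turn":[0,0,0],"claw":0.5},{"linear":[0.5,-0.55,0],"turn":[0,0,0],"claw":0.5},{"linear":[0.5,-0.55,0],"turn":[0,0,0],"claw":0.5},{"linear":[0.5,-0.55,0],"turn":[0,0,0],"claw":0.5},{"linear":[0.5,-0.55,0],"turn":[0,0,0],"claw":0.5},{"linear":[0.5,-0.55,0],"turn":[0,0,0],"claw":0.5},{"linear":[0.5,-0.55,0],"turn":[0,0,0],"claw":0.5},{"linear":[0.5,-0.55,0],"turn":[0,0,0],"claw":0.5},{"linear":[0.5,-0.55,0],"turn":[0,0,0],"claw":0.5},{"linear":[0.5,-0.55,0],"turn":[0,0,0],"claw":0.5},{"linear":[0.5,-0.55,0],"turn":[0,0,0],"claw":0.5},{"linear":[0,0,0],"turn":[0,0,0],"claw":0.5},{"linear":[0,0,0],"turn":[0,0,0],"claw":0.5},{"linear":[0,0,0],"turn":[0,0,0],"claw":0.5}]}}

```text
time: 3.07
position: [0.4453, -0.0854, 0.3643]
tool_rot: [3.111, 0.437, -0.001]
ft_force: [-0.1, -0.9, 0.8]
grip_width: 0.502
```

```bash
python3 - <<'E'
from h import *
import pickle
print(ctrl.get_state()["joint_positions"].round(2))
d=grab("wrist"); pickle.dump(d,open("w1.pkl","wb")); cv2.imwrite("pics/w1.png",cv2.resize(d["img"],(784,588),interpolation=cv2.INTER_CUBIC)[...,::-1])
E
```

```text
[ 0.85 -0.13 -0.63  1.68 -0.08  1.57 -1.07]
```

View pics/w1.png

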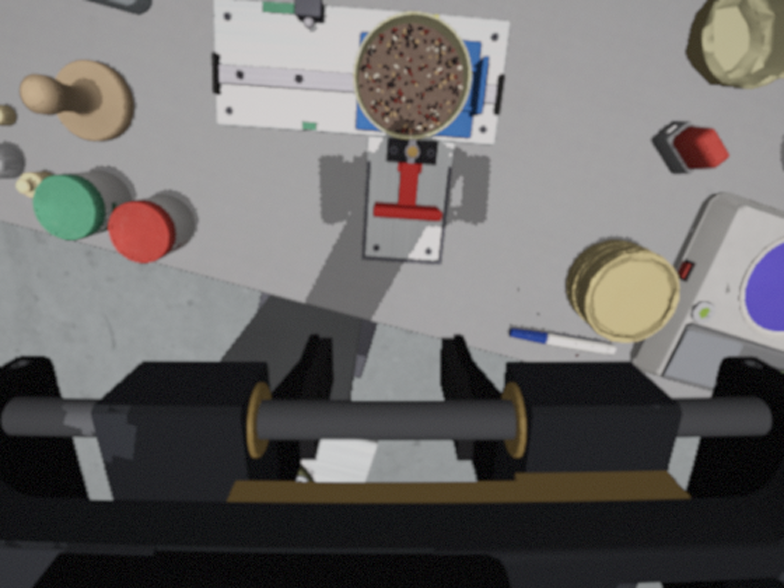

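The wrist view shows the rail plate corners at (215,124), (496,143), (509,22) and (218,0). The bar is at (373..441, 211), the housing at (412,150) and the blue tab at (482,85). I'll fit the rail frame from the corners.

```bash
cat > rail.py <<'E'
from h import *
import pickle
d=pickle.load(open("w1.pkl","rb"));k=560/784
# known rail-frame corners at z 8 mm; refine pixels with plate edges
uv=np.array([[215,124],[496,143],[509,22],[218,0]])*k
g=cv2.cvtColor(d["img"],cv2.COLOR_RGB2GRAY)
P=onz(d,uv,.008); L=np.array([[-50,150],[-50,-150],[72,-150],[72,150]])/1e3
print(P.round(4).tolist())
A,B=L-L.mean(0),P[:,:2]-P[:,:2].mean(0)
a=np.arctan2((A[:,0]*B[:,1]-A[:,1]*B[:,0]).sum(),(A*B).sum())
Rm=np.array([[np.cos(a),-np.sin(a)],[np.sin(a),np.cos(a)]]); o=P[:,:2].mean(0)-Rm@L.mean(0)
print("yaw",np.degrees(a),"origin",o,"resid mm",((P[:,:2]-o)@Rm-L).round(4).tolist())
hsv=cv2.cvtColor(d["img"],cv2.COLOR_RGB2HSV)
red=(((hsv[...,0]<6)|(hsv[...,0]>174))&(hsv[...,1]>150)&(hsv[...,2]>60)).astype(np.uint8)
red[:, :250]=0; red[:, 330:]=0
red[:100]=0; red[175:]=0
n,lab,st,c=cv2.connectedComponentsWithStats(red);i=1+np.argmax(st[1:,4]);print(st[i],c[i])
ys,xs=np.nonzero(lab==i); h=ys>=140
for v in range(ys.min(),ys.max()+1): w=xs[ys==v]; print(v,w.min(),w.max(),end="; ")
f=lambda u,z:((onz(d,np.array(u),z)[:,:2]-o)@Rm*1e3).round(1).tolist()
print()
bt=[[373*k,205*k],[441*k,209*k],[440*k,219*k],[374*k,214*k]]
print("bar top corners rail mm",f(bt,.05))
print("tab top",f(np.array([[489,58],[483,114],[473,110],[480,60]])*k,.074))
print("ledge",f(np.array([[363,258],[440,263],[370,165],[448,170]])*k,.014))
print("housing top front",f(np.array([[387,161],[435,163]])*k,.039))
E
python3 rail.py; python3 - <<'E'
import sys; sys.path.insert(0,".")
import pickle,cv2
d=pickle.load(open("w1.pkl","rb"))
c=d["img"][0:190,140:370]; cv2.imwrite("pics/w1c.png",cv2.resize(c,None,fx=3.15,fy=3.15,interpolation=cv2.INTER_CUBIC)[...,::-1])
E
```

```text
[[0.4962, 0.1189, 0.008], [0.5598, -0.1761, 0.008], [0.6743, -0.149, 0.008], [0.614, 0.1372, 0.008]]
yaw 11.892449422249655 origin [ 0.57532245 -0.01950433] resid mm [[0.0011, 0.0018], [0.0025, 0.0], [-0.0018, 0.0029], [-0.0019, -0.0047]]
[267 115  48  42 766] [290.93603133 141.00652742]
115 286 288; 116 285 299; 117 285 300; 118 285 300; 119 285 300; 120 285 299; 121 285 299; 122 286 299; 123 287 298; 124 287 297; 125 287 297; 126 287 297; 127 287 297; 128 286 297; 129 286 297; 130 286 297; 131 286 296; 132 286 296; 133 286 296; 134 286 296; 135 286 296; 136 286 296; 137 286 296; 138 286 296; 139 285 296; 140 285 296; 141 285 296; 142 285 295; 143 285 295; 144 285 295; 145 284 295; 146 269 296; 147 268 297; 148 268 309; 149 268 311; 150 268 312; 151 267 313; 152 268 314; 153 268 314; 154 275 314; 155 289 314; 156 303 313; 
bar top corners rail mm [[-118.0, -22.9], [-117.0, -92.7], [-127.3, -92.8], [-127.1, -24.5]]
tab top [[22.8, -118.0], [-24.5, -118.8], [-21.8, -109.2], [20.5, -110.2]]
ledge [[-183.6, -14.6], [-183.2, -103.0], [-80.1, -16.3], [-79.3, -100.6]]
housing top front [[-73.9, -34.1], [-72.3, -83.1]]
```

View pics/w1c.png

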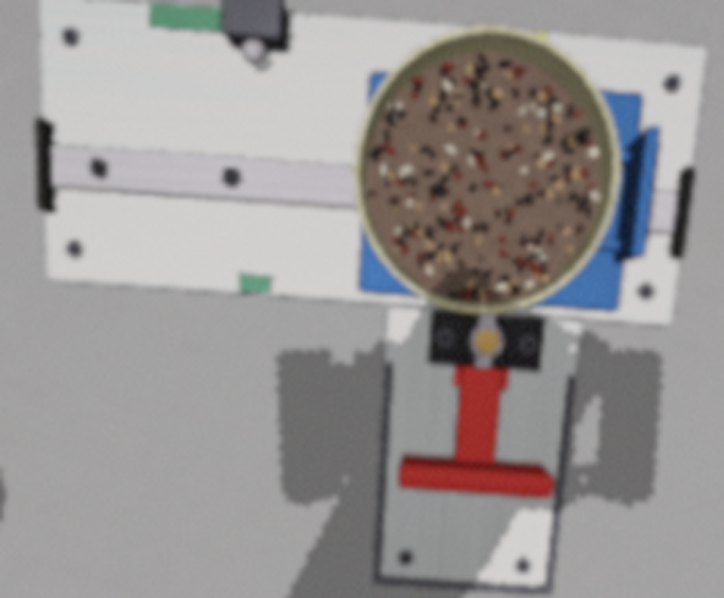

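The crop shows the plug straight in the socket, with bar centre at about rail (-123,-59) mm and the housing face at -73, which agrees with the given dimensions. I'll hook behind the bar with the jaws straddling the neck.

```bash
cat >> h.py <<'E'
RO=np.array([0.57532,-0.01950]); RA=np.radians(11.9)
RR=np.array([[np.cos(RA),-np.sin(RA)],[np.sin(RA),np.cos(RA)]])
def r2w(x,y,z): return np.r_[RO+RR@[x/1e3,y/1e3],z/1e3]
def w2r(p): return np.r_[(np.array(p[:2])-RO)@RR,p[2]]*1e3
E
python3 - <<'E'
from h import *
print(r2w(-100,-59,39)); plan(r2w(-100,-59,150),11.9,12)
E
```

```text
[ 0.48963515 -0.09785245  0.039     ]
tool shift mm [ 39.5  23.7 214.3] turn deg [0.01 0.04 4.04]
rows 12 linear [0.11  0.066 0.595] turn [0.    0.001 0.084] (turn applied alongside shifts bends the path)
```

Request:
{"op": "move_arm", "data": {"deltas": [{"linear":[0.11,0.066,0.6],"turn":[0,0,0],"claw":0.53},{"linear":[0.11,0.066,0.6],"turn":[0,0,0],"claw":0.53},{"linear":[0.11,0.066,0.6],"turn":[0,0,0],"claw":0.53},{"linear":[0.11,0.066,0.6],"turn":[0,0,0],"claw":0.53},{"linear":[0.11,0.066,0.6],"turn":[0,0,0],"claw":0.53},{"linear":[0.11,0.066,0.6],"turn":[0,0,0],"claw":0.53},{"linear":[0.11,0.066,0.6],"turn":[0,0,0],"claw":0.53},{"linear":[0.11,0.066,0.6],"turn":[0,0,0],"claw":0.53},{"linear":[0.11,0.066,0.6],"turn":[0,0,0],"claw":0.53},{"linear":[0.11,0.066,0.6],"turn":[0,0,0],"claw":0.53},{"linear":[0.11,0.066,0.6],"turn":[0,0,0],"claw":0.53},{"linear":[0.11,0.066,0.6],"turn":[0,0,0],"claw":0.53},{"linear":[0,0,0],"turn":[0,0,0.5],"claw":0.53},{"linear":[0,0,0],"turn":[0,0,0.5],"claw":0.53},{"linear":[0,0,0],"turn":[0,0,0],"claw":0.53},{"linear":[0,0,0],"turn":[0,0,0],"claw":0.53}]}}

```text
time: 4.45
position: [0.49, -0.0978, 0.1484]
tool_rot: [3.124, 0.328, -0.001]
ft_force: [0.0, 0.1, 0.9]
grip_width: 0.47
```

```bash
python3 - <<'E'
from h import *
import pickle
print(w2r(ctrl.get_state()["position"]),ctrl.get_state()["grip_width"]); plan(r2w(-100,-59,39),11.9,10)
d=grab("wrist"); pickle.dump(d,open("w2.pkl","wb"))
# predicted features
for n,p in [("bar corners",[(-117,-23,50),(-117,-95,50),(-129,-95,50),(-129,-23,50)]),("housing",[(-73,-33,39),(-73,-85,39)]),("tips",[(-100,-39,128),(-100,-79,128)])]: print(n,proj(d,[r2w(*q) for q in p]).round().tolist())
cv2.imwrite("pics/w2.png",d["img"][...,::-1])
E
```

```text
[-99.61150624 -58.98287366 148.39782615] 0.4698107080612614
tool shift mm [ -0.3  -0.  109.4] turn deg [0.01 0.03 0.08]
rows 10 linear [-0.001 -0.     0.365] turn [0.    0.001 0.002] (turn applied alongside shifts bends the path)
bar corners [[231.0, 232.0], [320.0, 232.0], [319.0, 245.0], [232.0, 245.0]]
housing [[243.0, 176.0], [308.0, 176.0]]
tips [[240.0, 257.0], [311.0, 257.0]]
```

View pics/w2.png

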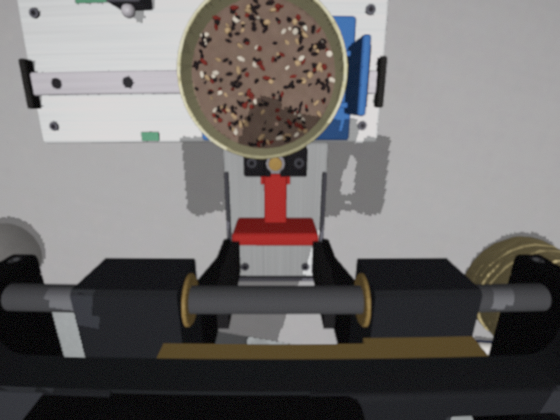

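The wrist view shows the bar's top face at rows 232–245 and columns 231–318. That is within 2 px of the prediction, so the frame holds. Descending behind the bar.

Request:
{"op": "move_arm", "data": {"deltas": [{"linear":[0,0,0.36],"turn":[0,0,0],"claw":0.53},{"linear":[0,0,0.36],"turn":[0,0,0],"claw":0.53},{"linear":[0,0,0.36],"turn":[0,0,0],"claw":0.53},{"linear":[0,0,0.36],"turn":[0,0,0],"claw":0.53},{"linear":[0,0,0.36],"turn":[0,0,0],"claw":0.53},{"linear":[0,0,0.36],"turn":[0,0,0],"claw":0.53},{"linear":[0,0,0.36],"turn":[0,0,0],"claw":0.53},{"linear":[0,0,0.36],"turn":[0,0,0],"claw":0.53},{"linear":[0,0,0.36],"turn":[0,0,0],"claw":0.53},{"linear":[0,0,0.36],"turn":[0,0,0],"claw":0.53},{"linear":[0,0,0],"turn":[0,0,0],"claw":0.53},{"linear":[0,0,0],"turn":[0,0,0],"claw":0.53}]}}

```text
time: 5.5
position: [0.4899, -0.0964, 0.0398]
tool_rot: [-3.123, -0.33, 0.002]
ft_force: [-0.7, -0.0, -0.0]
grip_width: 0.468
```

Request:
{"op": "move_arm", "data": {"deltas": [{"linear":[-0.1,0,0],"turn":[0,0,0],"claw":0.53},{"linear":[-0.1,0,0],"turn":[0,0,0],"claw":0.53},{"linear":[-0.05,0,0],"turn":[0,0,0],"claw":0.53},{"linear":[0,0,0],"turn":[0,0,0],"claw":0.53}]}}

```text
time: 5.83
position: [0.483, -0.0985, 0.0411]
tool_rot: [3.123, 0.328, 0.001]
ft_force: [-0.3, -0.1, 0.1]
grip_width: 0.472
```

Request:
{"op": "move_arm", "data": {"deltas": [{"linear":[-0.05,0,0],"turn":[0,0,0],"claw":0.53},{"linear":[-0.05,0,0],"turn":[0,0,0],"claw":0.53},{"linear":[0,0,0],"turn":[0,0,0],"claw":0.53}]}}

```text
time: 6.08
position: [0.4825, -0.0987, 0.0414]
tool_rot: [3.123, 0.329, 0.009]
ft_force: [6.6, -0.6, -4.4]
grip_width: 0.472
```

Request:
{"op": "move_arm", "data": {"deltas": [{"linear":[-0.05,0,0],"turn":[0,0,0],"claw":0.53},{"linear":[-0.05,0,0],"turn":[0,0,0],"claw":0.53},{"linear":[-0.05,0,0],"turn":[0,0,0],"claw":0.53},{"linear":[0,0,0],"turn":[0,0,0],"claw":0.53}]}}

```text
time: 6.42
position: [0.4817, -0.0988, 0.0423]
tool_rot: [3.123, 0.331, 0.021]
ft_force: [13.4, 1.6, -7.6]
grip_width: 0.467
```

```bash
python3 - <<'E'
from h import *
s=ctrl.get_state();print(w2r(s["position"]),s["ft_force"]@np.r_[RR[:,0],0],s["ft_force"])
E
```

```text
[-107.93547889  -58.29412524   42.27283792] 13.415125868170602 [13.37541983  1.58657005 -7.58276354]
```

The pull is on (13 N), and the compliant arm is riding up and dragging the bar upward a little. I'll ease the command down while pulling on in small steps.

Request:
{"op": "move_arm", "data": {"deltas": [{"linear":[0,0,0.06],"turn":[0,0,0],"claw":0.53},{"linear":[0,0,0.06],"turn":[0,0,0],"claw":0.53},{"linear":[0,0,0.04],"turn":[0,0,0],"claw":0.53},{"linear":[0,0,0],"turn":[0,0,0],"claw":0.53}]}}

```text
time: 6.75
position: [0.4816, -0.0991, 0.0386]
tool_rot: [3.122, 0.331, 0.019]
ft_force: [9.6, 2.4, 3.7]
grip_width: 0.471
```

Request:
{"op": "move_arm", "data": {"deltas": [{"linear":[-0.03,0,0],"turn":[0,0,0],"claw":0.53},{"linear":[-0.03,0,0],"turn":[0,0,0],"claw":0.53},{"linear":[0,0,0],"turn":[0,0,0],"claw":0.53}]}}

```text
time: 7.0
position: [0.4816, -0.0991, 0.0387]
tool_rot: [3.123, 0.331, 0.026]
ft_force: [14.4, 2.8, -3.0]
grip_width: 0.47
```

Request:
{"op": "move_arm", "data": {"deltas": [{"linear":[-0.03,0,0.03],"turn":[0,0,0],"claw":0.53},{"linear":[-0.03,0,0.03],"turn":[0,0,0],"claw":0.53},{"linear":[0,0,0],"turn":[0,0,0],"claw":0.53}]}}

```text
time: 7.25
position: [0.4816, -0.0991, 0.0385]
tool_rot: [3.122, 0.331, 0.03]
ft_force: [13.5, 4.6, 7.7]
grip_width: 0.467
```

Request:
{"op": "move_arm", "data": {"deltas": [{"linear":[-0.03,0,0.01],"turn":[0,0,0],"claw":0.53},{"linear":[-0.03,0,0],"turn":[0,0,0],"claw":0.53},{"linear":[0,0,0],"turn":[0,0,0],"claw":0.53}]}}

```text
time: 7.5
position: [0.4816, -0.0991, 0.0386]
tool_rot: [3.122, 0.332, 0.036]
ft_force: [17.2, 5.5, 4.4]
grip_width: 0.473
```

Request:
{"op": "move_arm", "data": {"deltas": [{"linear":[-0.03,0,-0.03],"turn":[0,0,0],"claw":0.53},{"linear":[-0.03,0,0],"turn":[0,0,0],"claw":0.53},{"linear":[0,0,0],"turn":[0,0,0],"claw":0.53}]}}

```text
time: 7.75
position: [0.4756, -0.1004, 0.0382]
tool_rot: [3.122, 0.332, 0.022]
ft_force: [8.7, 2.0, 6.6]
grip_width: 0.47
```

Request:
{"op": "move_arm", "data": {"deltas": [{"linear":[-0.03,0,0.01],"turn":[0,0,0],"claw":0.53},{"linear":[-0.03,0,0],"turn":[0,0,0],"claw":0.53},{"linear":[0,0,0],"turn":[0,0,0],"claw":0.53}]}}

```text
time: 8.0
position: [0.4747, -0.1006, 0.0381]
tool_rot: [3.122, 0.332, 0.025]
ft_force: [11.8, 3.7, 7.3]
grip_width: 0.47
```

```bash
python3 - <<'E'
from h import *
s=ctrl.get_state();print(w2r(s["position"]),s["ft_force"]@np.r_[RR[:,0],0],s["torque"]);print(T_tool().round(3))
d=grab("side");e=grab("scene");w=grab("wrist")
c=d["img"][150:250,230:350];f=e["img"][170:260,220:350]
cv2.imwrite("pics/pull.png",np.hstack([cv2.resize(c,(400,333)),cv2.resize(f,(400,333),interpolation=2)])[...,::-1]); cv2.imwrite("pics/w3.png",w["img"][...,::-1])
E
```

```text
[-115.12580619  -58.58488488   38.0570556 ] 12.353260080199632 [ 0.65069324 -2.1654688   0.08617223]
[[ 0.978  0.21   0.016  0.475]
 [ 0.21  -0.978 -0.    -0.101]
 [ 0.016  0.004 -1.     0.038]
 [ 0.     0.     0.     1.   ]]
```

View pics/pull.png

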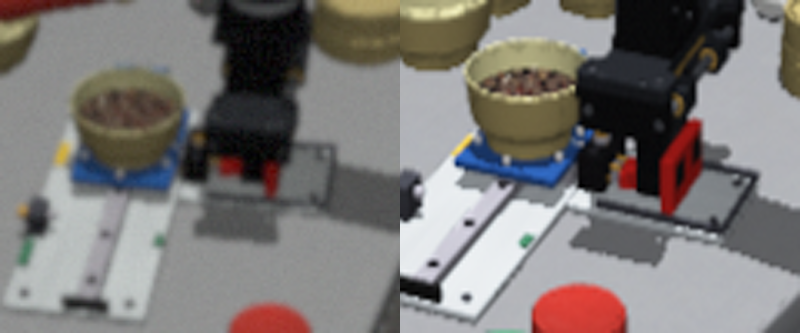

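It has passed the catch: the plug has moved about 7 mm and stays flat, with the fingers hooked behind the bar. I'll relieve the down force and keep drawing.

Request:
{"op": "move_arm", "data": {"deltas": [{"linear":[-0.04,0,-0.08],"turn":[0,0,0],"claw":0.53},{"linear":[-0.06,0,0],"turn":[0,0,0],"claw":0.53},{"linear":[-0.06,0,0],"turn":[0,0,0],"claw":0.53},{"linear":[0,0,0],"turn":[0,0,0],"claw":0.53}]}}

```text
time: 8.48
position: [0.467, -0.102, 0.0389]
tool_rot: [3.123, 0.331, 0.016]
ft_force: [7.6, 2.3, 2.0]
grip_width: 0.471
```

Request:
{"op": "move_arm", "data": {"deltas": [{"linear":[-0.06,0,0],"turn":[0,0,0],"claw":0.53},{"linear":[-0.06,0,0],"turn":[0,0,0],"claw":0.53},{"linear":[-0.06,0,0],"turn":[0,0,0],"claw":0.53},{"linear":[0,0,0],"turn":[0,0,0],"claw":0.53}]}}

```text
time: 8.82
position: [0.4618, -0.1032, 0.0389]
tool_rot: [3.123, 0.331, 0.016]
ft_force: [6.7, 1.1, 2.5]
grip_width: 0.472
```

```bash
python3 - <<'E'
from h import *
s=ctrl.get_state();print(w2r(s["position"]))
E
```

```text
[-128.34128564  -58.44960585   38.87353069]
```

Request:
{"op": "move_arm", "data": {"deltas": [{"linear":[-0.08,0,0],"turn":[0,0,0],"claw":0.53},{"linear":[-0.08,0,0],"turn":[0,0,0],"claw":0.53},{"linear":[-0.08,0,0],"turn":[0,0,0],"claw":0.53},{"linear":[-0.08,0,0],"turn":[0,0,0],"claw":0.53},{"linear":[-0.08,0,0],"turn":[0,0,0],"claw":0.53},{"linear":[-0.08,0,0],"turn":[0,0,0],"claw":0.53},{"linear":[-0.08,0,0],"turn":[0,0,0],"claw":0.53},{"linear":[-0.08,0,0],"turn":[0,0,0],"claw":0.53},{"linear":[0,0,0],"turn":[0,0,0],"claw":0.53},{"linear":[0,0,0],"turn":[0,0,0],"claw":0.53}]}}

```text
time: 9.65
position: [0.4372, -0.1079, 0.0363]
tool_rot: [-3.124, -0.329, 0.003]
ft_force: [-0.3, 0.2, -0.4]
grip_width: 0.475
```

```bash
python3 - <<'E'
from h import *
s=ctrl.get_state();print(w2r(s["position"]))
E
```

```text
[-153.42473361  -58.01930409   36.29849744]
```

The force is at zero at 46 mm, so the plug is free. I'll back off and lift to look.

Request:
{"op": "move_arm", "data": {"deltas": [{"linear":[0.1,0,0],"turn":[0,0,0],"claw":0.53},{"linear":[0.1,0,0],"turn":[0,0,0],"claw":0.53},{"linear":[0,0,-0.3],"turn":[0,0,0],"claw":0.53},{"linear":[0,0,-0.6],"turn":[0,0,0],"claw":0.53},{"linear":[0,0,-0.8],"turn":[0,0,0],"claw":0.53},{"linear":[0,0,-0.8],"turn":[0,0,0],"claw":0.53},{"linear":[0,0,-0.8],"turn":[0,0,0],"claw":0.53},{"linear":[0,0,-0.8],"turn":[0,0,0],"claw":0.53},{"linear":[0,0,-0.8],"turn":[0,0,0],"claw":0.53},{"linear":[0,0,-0.8],"turn":[0,0,0],"claw":0.53},{"linear":[0,0,-0.8],"turn":[0,0,0],"claw":0.53},{"linear":[0,0,0],"turn":[0,0,0],"claw":1},{"linear":[0,0,0],"turn":[0,0,0],"claw":1},{"linear":[0,0,0],"turn":[0,0,0],"claw":1}]}}

```text
time: 10.82
position: [0.4436, -0.1063, 0.2314]
tool_rot: [-3.124, -0.33, 0.001]
ft_force: [-0.5, 0.2, -0.4]
grip_width: 0.325
```

```bash
python3 - <<'E'
from h import *
print(w2r(ctrl.get_state()["position"]))
d=grab("wrist")
for n,p in [("bar at 46",[(-163,-23,50),(-163,-95,50)]),("housing",[(-73,-33,39)]),("tongue tip@46",[(-81,-59,20)]),("tab top rear",[(25,-120,74),(-25,-120,74)])]: print(n,proj(d,[r2w(*q) for q in p]).round().tolist())
cv2.imwrite("pics/w4.png",d["img"][...,::-1])
plan(r2w(0,-160,160),11.9,8)
E
```

```text
[-146.78944468  -57.75616968  231.36762543]
bar at 46 [[243.0, 200.0], [311.0, 201.0]]
housing [[251.0, 113.0]]
tongue tip@46 [[277.0, 120.0]]
tab top rear [[351.0, -7.0], [347.0, 57.0]]
tool shift mm [146.9 102.8  70.5] turn deg [-0.05  0.09  0.15]
rows 8 linear [0.612 0.428 0.294] turn [-0.001  0.003  0.005] (turn applied alongside shifts bends the path)
```

View pics/w4.png

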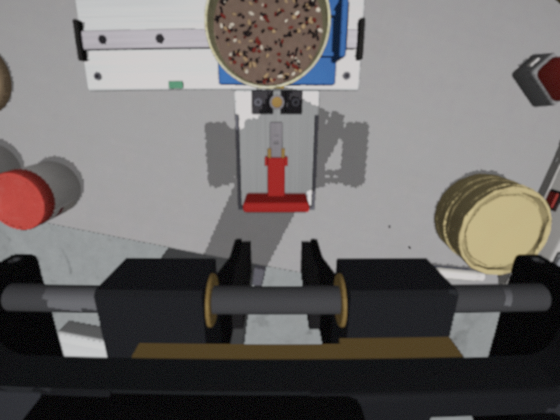

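The plug lies flat on the ledge. Its tongue tip is at row 122, clear of the housing face at row 113, and the bar is at row 200, matching the 46 mm prediction. Next I'll turn the hand 90° above the area behind the tab.

Request:
{"op": "move_arm", "data": {"deltas": [{"linear":[0.7,0.49,0],"turn":[0,0,0],"claw":1},{"linear":[0.7,0.49,0],"turn":[0,0,0],"claw":1},{"linear":[0.7,0.49,0],"turn":[0,0,0],"claw":1},{"linear":[0.7,0.49,0],"turn":[0,0,0],"claw":1},{"linear":[0.7,0.49,0],"turn":[0,0,0],"claw":1},{"linear":[0.7,0.49,0],"turn":[0,0,0],"claw":1},{"linear":[0.7,0.49,0],"turn":[0,0,0],"claw":1},{"linear":[0,0,0],"turn":[0,0,0.9],"claw":1},{"linear":[0,0,0],"turn":[0,0,0.9],"claw":1},{"linear":[0,0,0],"turn":[0,0,0.9],"claw":1},{"linear":[0,0,0],"turn":[0,0,0.9],"claw":1},{"linear":[0,0,0],"turn":[0,0,0.9],"claw":1},{"linear":[0,0,0],"turn":[0,0,0.9],"claw":1},{"linear":[0,0,0],"turn":[0,0,0.9],"claw":1},{"linear":[0,0,0],"turn":[0,0,0.9],"claw":1},{"linear":[0,0,0],"turn":[0,0,0.9],"claw":1},{"linear":[0,0,0],"turn":[0,0,0.9],"claw":1},{"linear":[0,0,0],"turn":[0,0,0.9],"claw":1},{"linear":[0,0,0],"turn":[0,0,0.9],"claw":1}]}}

```text
time: 12.45
position: [0.6084, -0.1761, 0.2297]
tool_rot: [-3.025, 0.848, 0.005]
ft_force: [0.4, -0.3, -0.1]
grip_width: 0.004
```

Request:
{"op": "move_arm", "data": {"deltas": [{"linear":[0,0,0],"turn":[0,0,0.9],"claw":1},{"linear":[0,0,0],"turn":[0,0,0.9],"claw":1},{"linear":[0,0,0],"turn":[0,0,0.9],"claw":1},{"linear":[0,0,0],"turn":[0,0,0.9],"claw":1},{"linear":[0,0,0],"turn":[0,0,0.9],"claw":1},{"linear":[0,0,0],"turn":[0,0,0.9],"claw":1},{"linear":[0,0,0],"turn":[0,0,0.9],"claw":1},{"linear":[0,0,0],"turn":[0,0,0.9],"claw":1},{"linear":[0,0,0],"turn":[0,0,0.9],"claw":1},{"linear":[0,0,0],"turn":[0,0,0.9],"claw":1},{"linear":[0,0,0],"turn":[0,0,0.9],"claw":1},{"linear":[0,0,0],"turn":[0,0,0.9],"claw":1},{"linear":[0,0,0],"turn":[0,0,0.9],"claw":1},{"linear":[0,0,0],"turn":[0,0,0],"claw":1},{"linear":[0,0,0],"turn":[0,0,0],"claw":1}]}}

```text
time: 13.7
position: [0.6087, -0.175, 0.2288]
tool_rot: [2.464, -1.943, -0.006]
ft_force: [-0.6, 0.3, -0.2]
grip_width: 0.006
```

```bash
python3 - <<'E'
from h import *
s=ctrl.get_state();print(w2r(s["position"]),s["joint_positions"].round(2),s["grip_width"])
plan(r2w(0,-155,60),11.9-90,10)
E
```

```text
[   0.60476861 -159.01838664  228.83640261] [ 0.31  0.3  -0.1   1.51  0.03  1.34 -2.69] 0.005853082136236276
tool shift mm [ -3.9  -0.5 168.8] turn deg [0.32 0.04 1.58]
rows 10 linear [-0.013 -0.002  0.563] turn [0.008 0.001 0.04 ] (turn applied alongside shifts bends the path)
```

Joint 7 went to its limit instead, because I had the sign wrong. The half-turn alternative puts it mid-range, so I'll turn back 178°.

Request:
{"op": "move_arm", "data": {"deltas": [{"linear":[0,0,0],"turn":[0,0,-0.99],"claw":1},{"linear":[0,0,0],"turn":[0,0,-0.99],"claw":1},{"linear":[0,0,0],"turn":[0,0,-0.99],"claw":1},{"linear":[0,0,0],"turn":[0,0,-0.99],"claw":1},{"linear":[0,0,0],"turn":[0,0,-0.99],"claw":1},{"linear":[0,0,0],"turn":[0,0,-0.99],"claw":1},{"linear":[0,0,0],"turn":[0,0,-0.99],"claw":1},{"linear":[0,0,0],"turn":[0,0,-0.99],"claw":1},{"linear":[0,0,0],"turn":[0,0,-0.99],"claw":1},{"linear":[0,0,0],"turn":[0,0,-0.99],"claw":1},{"linear":[0,0,0],"turn":[0,0,-0.99],"claw":1},{"linear":[0,0,0],"turn":[0,0,-0.99],"claw":1},{"linear":[0,0,0],"turn":[0,0,-0.99],"claw":1},{"linear":[0,0,0],"turn":[0,0,-0.99],"claw":1},{"linear":[0,0,0],"turn":[0,0,-0.99],"claw":1},{"linear":[0,0,0],"turn":[0,0,-0.99],"claw":1},{"linear":[0,0,0],"turn":[0,0,-0.99],"claw":1},{"linear":[0,0,0],"turn":[0,0,-0.99],"claw":1},{"linear":[0,0,0],"turn":[0,0,-0.99],"claw":1},{"linear":[0,0,0],"turn":[0,0,-0.99],"claw":1}]}}

```text
time: 15.37
position: [0.6088, -0.1756, 0.2298]
tool_rot: [-3.138, -0.078, 0.005]
ft_force: [-0.8, 0.3, 0.3]
grip_width: 0.005
```

Request:
{"op": "move_arm", "data": {"deltas": [{"linear":[0,0,0],"turn":[0,0,-0.99],"claw":1},{"linear":[0,0,0],"turn":[0,0,-0.99],"claw":1},{"linear":[0,0,0],"turn":[0,0,-0.99],"claw":1},{"linear":[0,0,0],"turn":[0,0,-0.99],"claw":1},{"linear":[0,0,0],"turn":[0,0,-0.99],"claw":1},{"linear":[0,0,0],"turn":[0,0,-0.99],"claw":1},{"linear":[0,0,0],"turn":[0,0,-0.99],"claw":1},{"linear":[0,0,0],"turn":[0,0,-0.99],"claw":1},{"linear":[0,0,0],"turn":[0,0,-0.99],"claw":1},{"linear":[0,0,0],"turn":[0,0,-0.99],"claw":1},{"linear":[0,0,0],"turn":[0,0,-0.99],"claw":1},{"linear":[0,0,0],"turn":[0,0,-0.99],"claw":1},{"linear":[0,0,0],"turn":[0,0,-0.99],"claw":1},{"linear":[0,0,0],"turn":[0,0,-0.99],"claw":1},{"linear":[0,0,0],"turn":[0,0,-0.99],"claw":1},{"linear":[0,0,0],"turn":[0,0,-0.99],"claw":1},{"linear":[0,0,0],"turn":[0,0,-0.99],"claw":1},{"linear":[0,0,0],"turn":[0,0,-0.99],"claw":1},{"linear":[0,0,0],"turn":[0,0,-0.99],"claw":1},{"linear":[0,0,0],"turn":[0,0,-0.99],"claw":1}]}}

```text
time: 17.03
position: [0.6088, -0.1757, 0.2302]
tool_rot: [-2.368, -2.06, 0.001]
ft_force: [0.3, -0.6, 0.5]
grip_width: 0.007
```

```bash
python3 - <<'E'
from h import *
s=ctrl.get_state();print(w2r(s["position"]),s["joint_positions"].round(2))
plan(r2w(0,-155,60),11.9+90,10)
E
```

```text
[   0.56621741 -159.72882815  230.15835016] [ 0.61  0.33 -0.47  1.5   0.15  1.35 -0.01]
tool shift mm [  4.   -1.7 170.2] turn deg [ -0.14  -0.13 -19.87]
rows 10 linear [ 0.013 -0.006  0.567] turn [-0.003 -0.003 -0.497] (turn applied alongside shifts bends the path)
```

Request:
{"op": "move_arm", "data": {"deltas": [{"linear":[0,0,0],"turn":[0,0,-0.99],"claw":1},{"linear":[0,0,0],"turn":[0,0,-0.99],"claw":1},{"linear":[0,0,0],"turn":[0,0,-0.99],"claw":1},{"linear":[0,0,0],"turn":[0,0,-0.99],"claw":1},{"linear":[0,0,0],"turn":[0,0,-0.99],"claw":1},{"linear":[0,0,0.55],"turn":[0,0,0],"claw":1},{"linear":[0,0,0.55],"turn":[0,0,0],"claw":1},{"linear":[0,0,0.55],"turn":[0,0,0],"claw":1},{"linear":[0,0,0.55],"turn":[0,0,0],"claw":1},{"linear":[0,0,0.55],"turn":[0,0,0],"claw":1},{"linear":[0,0,0.55],"turn":[0,0,0],"claw":1},{"linear":[0,0,0],"turn":[0,0,0],"claw":1},{"linear":[0,0,0],"turn":[0,0,0],"claw":1}]}}

```text
time: 18.12
position: [0.608, -0.1758, 0.1306]
tool_rot: [-1.983, -2.43, 0.001]
ft_force: [1.0, -0.1, 0.2]
grip_width: 0.002
```

```bash
python3 - <<'E'
from h import *
s=ctrl.get_state();print(w2r(s["position"]),s["joint_positions"].round(2))
plan(r2w(0,-155,60),11.9+90,10)
d=grab("wrist");cv2.imwrite("pics/w5.png",d["img"][...,::-1])
for n,p in [("tab top",[(25,-120,74),(-25,-120,74)]),("tin rim near",[(0,-104,84)]),("tcp,tips",[(0,-159,60),(0,-159,38)])]: print(n,proj(d,[r2w(*q) for q in p]).round().tolist())
E
```

```text
[  -0.2891994  -159.70540941  130.64546974] [ 0.63  0.41 -0.5   1.61  0.2   1.18  0.29]
tool shift mm [ 4.5  0.5 70.7] turn deg [-0.2  -0.2  -0.34]
rows 10 linear [0.015 0.002 0.236] turn [-0.005 -0.005 -0.008] (turn applied alongside shifts bends the path)
tab top [[316.0, 175.0], [238.0, 175.0]]
tin rim near [[277.0, 152.0]]
tcp,tips [[277.0, 224.0], [277.0, 214.0]]
```

View pics/w5.png

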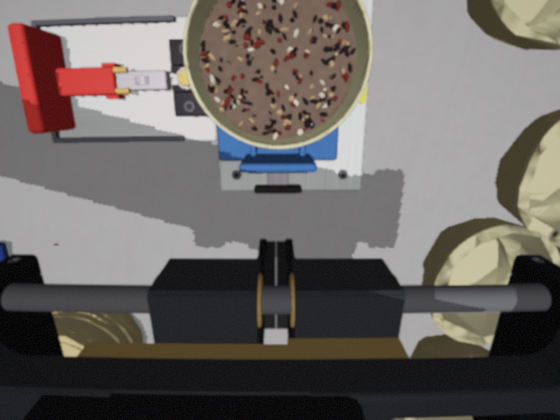

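The shut fingers are centred behind the tab (columns 240–316, tab edge at row ~171). Nothing is in the way, and the plug is clear of the socket. Descending and approaching.

Request:
{"op": "move_arm", "data": {"deltas": [{"linear":[0,0,0.35],"turn":[0,0,0],"claw":1},{"linear":[0,0,0.35],"turn":[0,0,0],"claw":1},{"linear":[0,0,0.35],"turn":[0,0,0],"claw":1},{"linear":[0,0,0.35],"turn":[0,0,0],"claw":1},{"linear":[0,0,0.35],"turn":[0,0,0],"claw":1},{"linear":[0,0,0.35],"turn":[0,0,0],"claw":1},{"linear":[0,0,0.25],"turn":[0,0,0],"claw":1},{"linear":[0.3,0,0],"turn":[0,0,0],"claw":1},{"linear":[0.3,0,0],"turn":[0,0,0],"claw":1},{"linear":[0.2,0,0],"turn":[0,0,0],"claw":1},{"linear":[0.1,0,0],"turn":[0,0,0],"claw":1},{"linear":[0,0,0],"turn":[0,0,0],"claw":1},{"linear":[0,0,0],"turn":[0,0,0],"claw":1}]}}

```text
time: 19.25
position: [0.6035, -0.1498, 0.0615]
tool_rot: [-1.986, -2.433, 0.003]
ft_force: [-0.3, -0.1, 0.3]
grip_width: 0.008
```

Request:
{"op": "move_arm", "data": {"deltas": [{"linear":[0.07,0,0],"turn":[0,0,0],"claw":1},{"linear":[0.07,0,0],"turn":[0,0,0],"claw":1},{"linear":[0.06,0,0],"turn":[0,0,0],"claw":1},{"linear":[0.05,0,0],"turn":[0,0,0],"claw":1},{"linear":[0,0,0],"turn":[0,0,0],"claw":1}]}}

```text
time: 19.67
position: [0.6015, -0.1427, 0.0609]
tool_rot: [-1.986, -2.431, 0.003]
ft_force: [-0.9, -0.6, 0.3]
grip_width: 0.004
```

```bash
python3 - <<'E'
from h import *
s=ctrl.get_state();print(w2r(s["position"]),s["ft_force"][:2]@RR)
E
```

```text
[   0.25175215 -125.91447887   60.88755779] [-0.95611505 -0.41423602]
```

Request:
{"op": "move_arm", "data": {"deltas": [{"linear":[0.04,0,0],"turn":[0,0,0],"claw":1},{"linear":[0.04,0,0],"turn":[0,0,0],"claw":1},{"linear":[0.04,0,0],"turn":[0,0,0],"claw":1},{"linear":[0,0,0],"turn":[0,0,0],"claw":1}]}}

```text
time: 20.0
position: [0.6008, -0.1387, 0.0608]
tool_rot: [-1.986, -2.431, 0.003]
ft_force: [0.1, 0.1, 0.8]
grip_width: 0.007
```

Request:
{"op": "move_arm", "data": {"deltas": [{"linear":[0.04,0,0],"turn":[0,0,0],"claw":1},{"linear":[0.04,0,0],"turn":[0,0,0],"claw":1},{"linear":[0.04,0,0],"turn":[0,0,0],"claw":1},{"linear":[0,0,0],"turn":[0,0,0],"claw":1}]}}

```text
time: 20.33
position: [0.6, -0.1351, 0.0607]
tool_rot: [-1.985, -2.431, 0.003]
ft_force: [1.1, -0.2, 0.1]
grip_width: 0.003
```

```bash
python3 - <<'E'
from h import *
s=ctrl.get_state();print(w2r(s["position"]),s["ft_force"][:2]@RR)
E
```

```text
[   0.36107831 -118.16847681   60.72401614] [ 1.06642332 -0.41966756]
```

Request:
{"op": "move_arm", "data": {"deltas": [{"linear":[0.05,0,0],"turn":[0,0,0],"claw":1},{"linear":[0.05,0,0],"turn":[0,0,0],"claw":1},{"linear":[0.05,0,0],"turn":[0,0,0],"claw":1},{"linear":[0.05,0,0],"turn":[0,0,0],"claw":1}]}}

```text
time: 20.67
position: [0.5989, -0.1295, 0.0607]
tool_rot: [-1.986, -2.431, 0.003]
ft_force: [0.7, -1.4, 0.0]
grip_width: 0.005
```

```bash
python3 - <<'E'
from h import *
s=ctrl.get_state();print(w2r(s["position"]),s["ft_force"][:2]@RR)
d=grab("wrist");a=d["img"]; b=grab("scene")["img"]
h=cv2.cvtColor(a,cv2.COLOR_RGB2HSV); m=(h[...,0]>100)&(h[...,0]<120)&(h[...,1]>130)&(h[...,2]>60)
m[:,:200]=0;m[:,360:]=0
r=np.nonzero(m.sum(1)>20)[0];print("blue rows",r.min(),r.max())
for t in(0,5,10): print(t,proj(d,[r2w(0,-120+t,74),r2w(0,-118+t,74),r2w(0,-120+t,55)])[:,1].round(1))
cv2.imwrite("pics/p5.png",np.hstack([cv2.resize(a[:300,140:420],(400,428)),cv2.resize(b[160:270,200:330],(400,428))])[...,::-1])
E
```

```text
[   0.36924907 -112.48881331   60.7421345 ] [ 0.34801255 -1.512791  ]
blue rows 243 268
0 [305.2 301.6 283.4]
5 [296.1 292.4 275. ]
10 [286.8 283.  266.5]
```

View pics/p5.png

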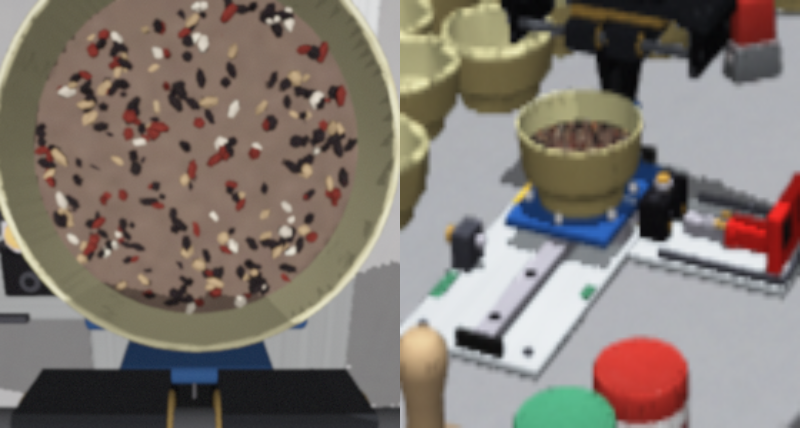

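Contact is on (about 1.5–2 N) and the tin is upright. I'll measure the carrier's travel from its blue front edge in the scene and side views.

```bash
cat > trav.py <<'E'
from h import *
import pickle
def edge(d):
    h=cv2.cvtColor(d["img"],cv2.COLOR_RGB2HSV); m=((h[...,0]>100)&(h[...,0]<122)&(h[...,1]>130)).astype(np.float32)
    Y=np.arange(-60,150,.25); o=[]
    for x in(-38,-34,-30,30,34,38):
        uv=proj(d,[r2w(x,y,12) for y in Y]).astype(np.float32)
        v=cv2.remap(m,uv[None,:,0],uv[None,:,1],cv2.INTER_LINEAR)[0]
        k=np.nonzero(v>.5)[0]; o.append(Y[k[-1]] if len(k) else np.nan)
    return np.array(o)
if __name__=="__main__":
    D=pickle.load(open("D.pkl","rb")); s=ctrl.get_state()
    print("tcp rail",w2r(s["position"]).round(1),"F rail",(s["ft_force"][:2]@RR).round(1),"t",s["time"])
    for n in("scene","side"): print(n,edge(D[n]),"travel",(edge(grab(n))-edge(D[n])).round(1))
E
python3 trav.py
```

```text
tcp rail [   0.4 -112.    60.7] F rail [-0.7  0.2] t 20.7667
scene [   nan -21.75 -25.5  -23.25 -25.   -23.25] travel [ nan 18.2 18.  17.8 18.8 18.5]
side [-12.   -12.   -15.75 -16.   -16.   -15.25] travel [14.5 15.  19.5 19.  19.8 19.5]
```

Travel is already about 18.5 mm, so travel ≈ TCP y + 130.5. I'll go on to about 85 mm at moderate speed.

Request:
{"op": "move_arm", "data": {"deltas": [{"linear":[0.08,0,0],"turn":[0,0,0],"claw":1},{"linear":[0.14,0,0],"turn":[0,0,0],"claw":1},{"linear":[0.14,0,0],"turn":[0,0,0],"claw":1},{"linear":[0.14,0,0],"turn":[0,0,0],"claw":1},{"linear":[0.14,0,0],"turn":[0,0,0],"claw":1},{"linear":[0.14,0,0],"turn":[0,0,0],"claw":1},{"linear":[0.14,0,0],"turn":[0,0,0],"claw":1},{"linear":[0.14,0,0],"turn":[0,0,0],"claw":1},{"linear":[0.14,0,0],"turn":[0,0,0],"claw":1},{"linear":[0.14,0,0],"turn":[0,0,0],"claw":1},{"linear":[0.14,0,0],"turn":[0,0,0],"claw":1},{"linear":[0.14,0,0],"turn":[0,0,0],"claw":1},{"linear":[0.14,0,0],"turn":[0,0,0],"claw":1},{"linear":[0.14,0,0],"turn":[0,0,0],"claw":1},{"linear":[0.14,0,0],"turn":[0,0,0],"claw":1},{"linear":[0.14,0,0],"turn":[0,0,0],"claw":1},{"linear":[0.08,0,0],"turn":[0,0,0],"claw":1},{"linear":[0.04,0,0],"turn":[0,0,0],"claw":1},{"linear":[0,0,0],"turn":[0,0,0],"claw":1}]}}

```text
time: 22.45
position: [0.5854, -0.0612, 0.061]
tool_rot: [-1.985, -2.432, 0.001]
ft_force: [-0.2, -0.4, -0.3]
grip_width: 0.007
```

```bash
python3 trav.py
```

```text
tcp rail [  1.3 -42.9  61. ] F rail [-0.2 -0.3] t 22.45
scene [   nan -21.75 -25.5  -23.25 -25.   -23.25] travel [ nan 86.5 92.  88.2 89.5 89.5]
side [-12.   -12.   -15.75 -16.   -16.   -15.25] travel [84.  84.5 89.  89.2 90.  89.8]
```

Request:
{"op": "move_arm", "data": {"deltas": [{"linear":[0.05,0,0],"turn":[0,0,0],"claw":1},{"linear":[0.05,0,0],"turn":[0,0,0],"claw":1},{"linear":[0.05,0,0],"turn":[0,0,0],"claw":1},{"linear":[0.05,0,0],"turn":[0,0,0],"claw":1},{"linear":[0.05,0,0],"turn":[0,0,0],"claw":1},{"linear":[0.05,0,0],"turn":[0,0,0],"claw":1},{"linear":[0.05,0,0],"turn":[0,0,0],"claw":1}]}}

```text
time: 23.13
position: [0.5836, -0.0532, 0.061]
tool_rot: [1.988, 2.432, -0.004]
ft_force: [2.3, -5.4, -0.5]
grip_width: 0.007
```

```bash
python3 trav.py
```

```text
tcp rail [  1.2 -34.7  61. ] F rail [ 1.1 -5.7] t 23.1333
scene [   nan -21.75 -25.5  -23.25 -25.   -23.25] travel [  nan  97.   98.   97.5 100.8  95.8]
side [-12.   -12.   -15.75 -16.   -16.   -15.25] travel [92.8 93.5 97.8 98.2 99.  98.8]
```

The force rises to 5.7 N at about 97 mm of travel, so it is meeting the ball. I'll use small steps from here.

Request:
{"op": "move_arm", "data": {"deltas": [{"linear":[0.03,0,0],"turn":[0,0,0],"claw":1},{"linear":[0.03,0,0],"turn":[0,0,0],"claw":1},{"linear":[0.03,0,0],"turn":[0,0,0],"claw":1}]}}

```text
time: 23.48
position: [0.5836, -0.0529, 0.0611]
tool_rot: [1.988, 2.429, -0.006]
ft_force: [4.0, -8.7, -1.0]
grip_width: 0.004
```

```bash
python3 trav.py
```

```text
tcp rail [  1.2 -34.4  61.1] F rail [ 2.1 -9.3] t 23.4833
scene [   nan -21.75 -25.5  -23.25 -25.   -23.25] travel [  nan  97.   98.   97.5 100.8  95.8]
side [-12.   -12.   -15.75 -16.   -16.   -15.25] travel [92.8 93.5 97.8 98.2 99.  98.8]
```

Request:
{"op": "move_arm", "data": {"deltas": [{"linear":[0.02,0,0],"turn":[0,0,0],"claw":1},{"linear":[0.02,0,0],"turn":[0,0,0],"claw":1},{"linear":[0,0,0],"turn":[0,0,0],"claw":1}]}}

```text
time: 23.83
position: [0.5835, -0.0528, 0.0611]
tool_rot: [1.989, 2.428, -0.007]
ft_force: [4.9, -10.2, -1.4]
grip_width: 0.002
```

Request:
{"op": "move_arm", "data": {"deltas": [{"linear":[0.02,0,0],"turn":[0,0,0],"claw":1},{"linear":[0,0,0],"turn":[0,0,0],"claw":1}]}}

```text
time: 24.0
position: [0.5835, -0.0528, 0.0611]
tool_rot: [1.989, 2.427, -0.007]
ft_force: [4.7, -11.4, -2.2]
grip_width: 0.006
```

```bash
python3 trav.py
```

```text
tcp rail [  1.1 -34.3  61.1] F rail [  2.2 -12.1] t 24.0
scene [   nan -21.75 -25.5  -23.25 -25.   -23.25] travel [  nan  97.   98.   97.5 100.8  95.8]
side [-12.   -12.   -15.75 -16.   -16.   -15.25] travel [92.8 93.5 97.8 98.2 99.  98.8]
```

```bash
python3 - <<'E'
from h import *
a=grab("wrist")["img"];b=grab("scene")["img"];c=grab("side")["img"]
f=lambda i,s:cv2.resize(i,s,interpolation=cv2.INTER_CUBIC)
top=np.hstack([f(b[150:270,190:350],(400,300)),f(c[130:250,210:370],(400,300))])
cv2.imwrite("pics/p6.png",np.vstack([top,np.hstack([f(a,(400,300)),f(b[:,:],(400,300))])])[...,::-1])
E
```

```text
(no output)
```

View pics/p6.png

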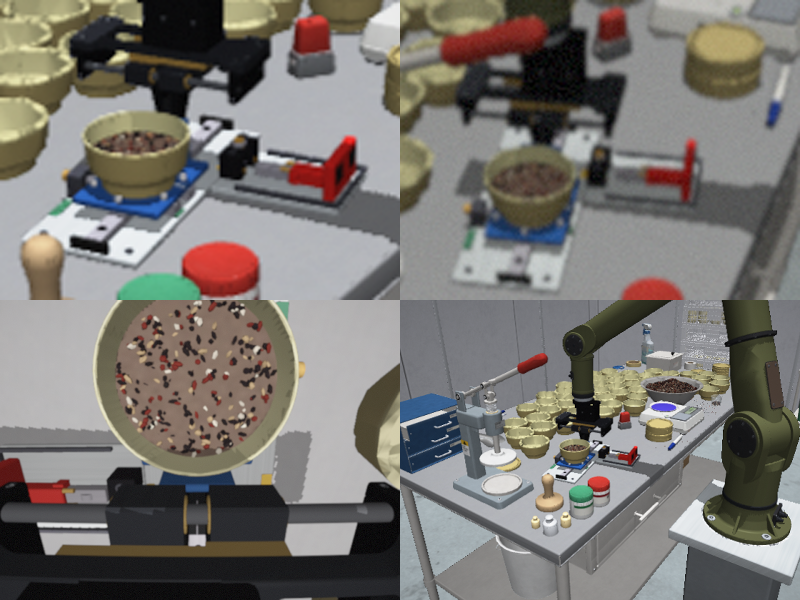

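The picture shows nothing in the way: the carrier's notch is at the ball block, the tin is upright and the plug lies flat. I'll keep easing on.

Request:
{"op": "move_arm", "data": {"deltas": [{"linear":[0.02,0,0],"turn":[0,0,0],"claw":1},{"linear":[0.02,0,0],"turn":[0,0,0],"claw":1},{"linear":[0,0,0],"turn":[0,0,0],"claw":1}]}}

```text
time: 24.5
position: [0.5834, -0.0523, 0.0611]
tool_rot: [1.989, 2.426, -0.008]
ft_force: [5.4, -12.1, -2.2]
grip_width: 0.001
```

Request:
{"op": "move_arm", "data": {"deltas": [{"linear":[0.02,0,0],"turn":[0,0,0],"claw":1},{"linear":[0,0,0],"turn":[0,0,0],"claw":1}]}}

```text
time: 24.67
position: [0.5833, -0.0521, 0.0611]
tool_rot: [1.989, 2.425, -0.008]
ft_force: [5.3, -13.1, -2.3]
grip_width: 0.006
```

```bash
python3 trav.py; python3 -c "
from h import *
print(T_tool().round(4),ctrl.get_state()['torque'])"
```

```text
tcp rail [  1.1 -33.6  61.1] F rail [  2.5 -13.9] t 24.6667
scene [   nan -21.75 -25.5  -23.25 -25.   -23.25] travel [  nan  97.  101.   97.5 100.8  98.5]
side [-12.   -12.   -15.75 -16.   -16.   -15.25] travel [95.  93.5 97.8 98.2 99.  98.8]
[[-1.957e-01  9.807e-01  5.000e-04  5.833e-01]
 [ 9.806e-01  1.957e-01 -7.100e-03 -5.210e-02]
 [-7.100e-03 -9.000e-04 -1.000e+00  6.110e-02]
 [ 0.000e+00  0.000e+00  0.000e+00  1.000e+00]] [-2.58470365 -1.1881667   0.03378008]
```

Request:
{"op": "move_arm", "data": {"deltas": [{"linear":[0.02,0,0],"turn":[0,0,0],"claw":1},{"linear":[0.02,0,0],"turn":[0,0,0],"claw":1},{"linear":[0,0,0],"turn":[0,0,0],"claw":1}]}}

```text
time: 25.02
position: [0.5833, -0.052, 0.0612]
tool_rot: [1.989, 2.424, -0.009]
ft_force: [5.9, -13.6, -2.2]
grip_width: 0.007
```

Request:
{"op": "move_arm", "data": {"deltas": [{"linear":[0.02,0,0],"turn":[0,0,0],"claw":1},{"linear":[0.02,0,0],"turn":[0,0,0],"claw":1},{"linear":[0,0,0],"turn":[0,0,0],"claw":1}]}}

```text
time: 25.27
position: [0.5832, -0.0519, 0.0612]
tool_rot: [1.989, 2.422, -0.01]
ft_force: [5.5, -16.5, -3.6]
grip_width: 0.011
```

```bash
python3 trav.py
```

```text
tcp rail [  1.1 -33.3  61.2] F rail [  2.  -17.3] t 25.2667
scene [   nan -21.75 -25.5  -23.25 -25.   -23.25] travel [  nan  97.  101.   97.5 100.8  98.5]
side [-12.   -12.   -15.75 -16.   -16.   -15.25] travel [97.2 94.  97.8 98.2 99.  98.8]
```

At 17 N and only creeping, the hand's slight tilt puts the contact at the top of the tab, which probably cocks the carrier. I'll back off, tilt so the tips lead (low contact), lower a bit, and push again.

Request:
{"op": "move_arm", "data": {"deltas": [{"linear":[-0.2,0,0],"turn":[0,0,0],"claw":1},{"linear":[-0.25,0,0],"turn":[0,0,0],"claw":1},{"linear":[0,0,0.12],"turn":[0,0.6,0],"claw":1},{"linear":[0,0,0],"turn":[0,0,0],"claw":1},{"linear":[0,0,0],"turn":[0,0,0],"claw":1}]}}

```text
time: 25.78
position: [0.5833, -0.0562, 0.0567]
tool_rot: [-1.965, -2.404, -0.037]
ft_force: [-0.2, -0.4, 0.0]
grip_width: 0.005
```

```bash
python3 trav.py; python3 -c "
from h import *
print(T_tool().round(4))"
```

```text
tcp rail [  0.3 -37.6  56.7] F rail [-0.3 -0.3] t 25.7833
scene [   nan -21.75 -25.5  -23.25 -25.   -23.25] travel [  nan  97.   98.   97.5 100.8  95.8]
side [-12.   -12.   -15.75 -16.   -16.   -15.25] travel [92.8 93.5 97.8 98.2 99.  98.8]
[[-0.2003  0.9797 -0.0119  0.5837]
 [ 0.9788  0.2006  0.0413 -0.0554]
 [ 0.0429 -0.0034 -0.9991  0.0571]
 [ 0.      0.      0.      1.    ]]
```

Request:
{"op": "move_arm", "data": {"deltas": [{"linear":[0.07,0,0],"turn":[0,0,0],"claw":1},{"linear":[0.05,0,0],"turn":[0,0,0],"claw":1},{"linear":[0.05,0,0],"turn":[0,0,0],"claw":1},{"linear":[0.04,0,0],"turn":[0,0,0],"claw":1},{"linear":[0,0,0],"turn":[0,0,0],"claw":1}]}}

```text
time: 26.3
position: [0.5833, -0.0531, 0.0575]
tool_rot: [-1.969, -2.408, -0.035]
ft_force: [3.1, -6.6, -3.3]
grip_width: 0.006
```

Request:
{"op": "move_arm", "data": {"deltas": [{"linear":[0.03,0,0],"turn":[0,0,0],"claw":1},{"linear":[0.03,0,0],"turn":[0,0,0],"claw":1},{"linear":[0,0,0],"turn":[0,0,0],"claw":1}]}}

```text
time: 26.55
position: [0.5832, -0.0529, 0.0575]
tool_rot: [-1.971, -2.408, -0.034]
ft_force: [3.1, -9.7, -4.7]
grip_width: 0.006
```

```bash
python3 trav.py
```

```text
tcp rail [  0.8 -34.3  57.5] F rail [  1.  -10.2] t 26.55
scene [   nan -21.75 -25.5  -23.25 -25.   -23.25] travel [  nan  97.  101.   97.5 100.8  98.5]
side [-12.   -12.   -15.75 -16.   -16.   -15.25] travel [95.  93.5 97.8 98.2 99.  98.8]
```

Request:
{"op": "move_arm", "data": {"deltas": [{"linear":[0,0,0.05],"turn":[0,0,0],"claw":1},{"linear":[0.03,0,0.03],"turn":[0,0,0],"claw":1},{"linear":[0.03,0,0],"turn":[0,0,0],"claw":1},{"linear":[0,0,0],"turn":[0,0,0],"claw":1}]}}

```text
time: 26.98
position: [0.5834, -0.0526, 0.0567]
tool_rot: [-1.974, -2.409, -0.032]
ft_force: [0.8, -12.4, 4.8]
grip_width: 0.004
```

Request:
{"op": "move_arm", "data": {"deltas": [{"linear":[0.03,0,0],"turn":[0,0,0],"claw":1},{"linear":[0.03,0,0],"turn":[0,0,0],"claw":1},{"linear":[0,0,0],"turn":[0,0,0],"claw":1}]}}

```text
time: 27.23
position: [0.5834, -0.0525, 0.0567]
tool_rot: [-1.976, -2.409, -0.031]
ft_force: [0.9, -14.1, 3.2]
grip_width: 0.005
```

```bash
python3 trav.py
```

```text
tcp rail [  1.1 -33.9  56.7] F rail [ -2. -14.] t 27.2333
scene [   nan -21.75 -25.5  -23.25 -25.   -23.25] travel [  nan  97.  101.   97.5 100.8  98.5]
side [-12.   -12.   -15.75 -16.   -16.   -15.25] travel [95.  93.5 97.8 98.2 99.  98.8]
```

It is still held at 14 N. The command leads the hand by about 8 mm, at roughly 1.8 N/mm. I can raise the command to the station itself (TCP y ≈ -21, about 22 N) without ever commanding past it.

Request:
{"op": "move_arm", "data": {"deltas": [{"linear":[0.04,0,0],"turn":[0,0,0],"claw":1},{"linear":[0.03,0,0],"turn":[0,0,0],"claw":1},{"linear":[0,0,0],"turn":[0,0,0],"claw":1}]}}

```text
time: 27.58
position: [0.5833, -0.0523, 0.0568]
tool_rot: [-1.979, -2.41, -0.029]
ft_force: [2.3, -16.5, 2.8]
grip_width: 0.003
```

Request:
{"op": "move_arm", "data": {"deltas": [{"linear":[0.04,0,0],"turn":[0,0,0],"claw":1},{"linear":[0.02,0,0],"turn":[0,0,0],"claw":1},{"linear":[0,0,0],"turn":[0,0,0],"claw":1}]}}

```text
time: 27.83
position: [0.5821, -0.0462, 0.0567]
tool_rot: [-1.974, -2.407, -0.034]
ft_force: [0.5, -7.5, 4.1]
grip_width: 0.008
```

```bash
python3 trav.py
```

```text
tcp rail [  1.1 -27.5  56.7] F rail [-1.1 -7.4] t 27.8333
scene [   nan -21.75 -25.5  -23.25 -25.   -23.25] travel [  nan  97.  108.2 104.5 106.5 106.2]
side [-12.   -12.   -15.75 -16.   -16.   -15.25] travel [101.5 102.2 106.5 107.2 107.8 107.8]
```

It gave way and the carrier jumped to about 104 mm. I'll ease on in small steps, watching for the force to drop (in the notch) and stopping before it rises again.

Request:
{"op": "move_arm", "data": {"deltas": [{"linear":[0,0,-0.05],"turn":[0,0,0],"claw":1},{"linear":[0,0,0],"turn":[0,0,0],"claw":1},{"linear":[0,0,0],"turn":[0,0,0],"claw":1}]}}

```text
time: 28.18
position: [0.5808, -0.0403, 0.0571]
tool_rot: [-1.964, -2.406, -0.039]
ft_force: [-0.4, -1.0, 0.9]
grip_width: 0.009
```

Request:
{"op": "move_arm", "data": {"deltas": [{"linear":[0.02,0,0],"turn":[0,0,0],"claw":1},{"linear":[0.02,0,0],"turn":[0,0,0],"claw":1},{"linear":[0,0,0],"turn":[0,0,0],"claw":1}]}}

```text
time: 28.43
position: [0.5806, -0.0392, 0.057]
tool_rot: [-1.964, -2.406, -0.039]
ft_force: [0.5, -0.6, 1.0]
grip_width: 0.003
```

```bash
python3 trav.py
```

```text
tcp rail [  1.1 -20.4  57. ] F rail [ 0.4 -0.7] t 28.4333
scene [   nan -21.75 -25.5  -23.25 -25.   -23.25] travel [  nan  97.  113.5 114.  113.5 111.8]
side [-12.   -12.   -15.75 -16.   -16.   -15.25] travel [110.2 111.  114.5 115.8 112.2 112. ]
```

The force is near zero and scaled travel is about 110–111 mm, so it has clicked in. I'll back off, lift clear and check.

Request:
{"op": "move_arm", "data": {"deltas": [{"linear":[-0.2,0,0],"turn":[0,0,0],"claw":1},{"linear":[-0.5,0,0],"turn":[0,0,0],"claw":1},{"linear":[-0.5,0,0],"turn":[0,0,0],"claw":1},{"linear":[-0.3,0,-0.6],"turn":[0,0,0],"claw":1},{"linear":[0,0,-0.8],"turn":[0,0,0],"claw":1},{"linear":[0,0,-0.8],"turn":[0,0,0],"claw":1},{"linear":[0,0,-0.8],"turn":[0,0,0],"claw":1},{"linear":[0,0,-0.8],"turn":[0,0,0],"claw":1},{"linear":[0,0,-0.8],"turn":[0,0,0],"claw":1},{"linear":[0,0,-0.8],"turn":[0,0,0],"claw":1},{"linear":[0,0,-0.8],"turn":[0,0,0],"claw":1},{"linear":[0,0,-0.8],"turn":[0,0,0],"claw":1},{"linear":[0,0,0],"turn":[0,0,0],"claw":1}]}}

```text
time: 29.62
position: [0.5945, -0.0953, 0.2704]
tool_rot: [-1.974, -2.409, -0.044]
ft_force: [0.5, -0.1, 0.5]
grip_width: 0.003
```

```bash
python3 trav.py; python3 - <<'E'
from h import *
w=grab("wrist");b=grab("scene")["img"];c=grab("side")["img"];a=w["img"]
f=lambda i,s:cv2.resize(i,s,interpolation=cv2.INTER_CUBIC)
cv2.imwrite("pics/p7.png",np.hstack([f(a[:300,:],(500,268)),f(b[160:270,190:330],(300,236))[:236] if 0 else f(b[160:270,185:340],(300,268))])[...,::-1])
cv2.imwrite("pics/p7.png",np.vstack([cv2.imread("pics/p7.png"),np.hstack([f(c[150:270,210:350],(350,300)),f(b,(450,300))])[...,::-1]]))
print(proj(w,[r2w(25,-10,74),r2w(-25,-10,74),r2w(46,50,30),r2w(-46,50,30),r2w(-50,50,8)]).round())
E
```

```text
tcp rail [  3.1 -78.1 270.4] F rail [ 0.5 -0.2] t 29.6167
scene [   nan -21.75 -25.5  -23.25 -25.   -23.25] travel [  nan  97.  113.5 114.  113.5 111.8]
side [-12.   -12.   -15.75 -16.   -16.   -15.25] travel [110.2 111.  114.5 112.  112.2 112. ]
[[299. 128.]
 [250. 128.]
 [315.  72.]
 [233.  73.]
 [232.  75.]]
```

View pics/p7.png

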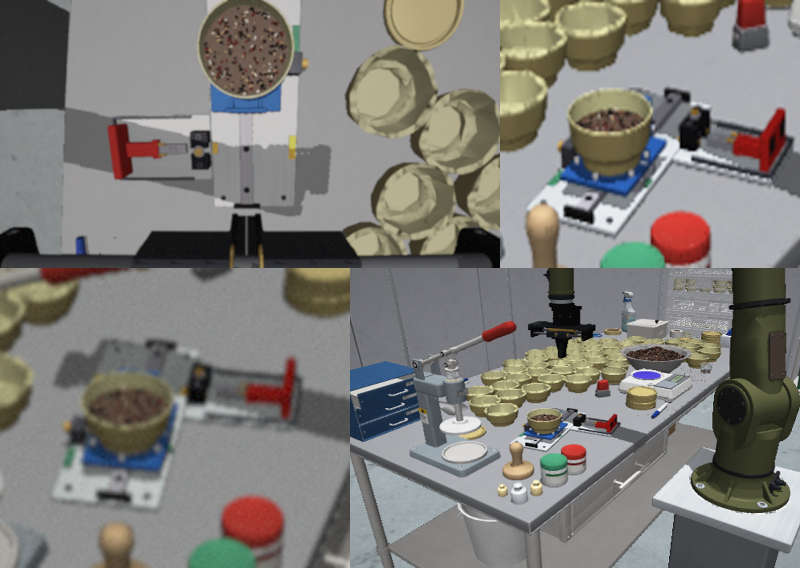

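The tin looks upright, the plug is flat and the bystanders look unmoved. For a precise check of the white line against the green mark I'll bring the wrist camera over the station (well above the tin).

Request:
{"op": "move_arm", "data": {"deltas": [{"linear":[0.5,0,0],"turn":[0,0,0],"claw":1},{"linear":[0.5,0,0],"turn":[0,0,0],"claw":1},{"linear":[0.5,0,0],"turn":[0,0,0],"claw":1},{"linear":[0.5,0,0],"turn":[0,0,0],"claw":1},{"linear":[0,0,0.5],"turn":[0,0,0],"claw":1},{"linear":[0,0,0.5],"turn":[0,0,0],"claw":1},{"linear":[0,0,0],"turn":[0,0,0],"claw":1},{"linear":[0,0,0],"turn":[0,0,0],"claw":1},{"linear":[0,0,0],"turn":[0,0,0],"claw":1}]}}

```text
time: 30.62
position: [0.5799, -0.0319, 0.2383]
tool_rot: [-1.965, -2.407, -0.039]
ft_force: [-0.5, -0.2, -0.1]
grip_width: 0.004
```

```bash
python3 - <<'E'
from h import *
import pickle
d=grab("wrist");pickle.dump(d,open("w8.pkl","wb"));a=d["img"]
h=cv2.cvtColor(a,cv2.COLOR_RGB2HSV)
g=((h[...,0]>55)&(h[...,0]<95)&(h[...,1]>70)).astype(np.uint8)
n,l,st,c=cv2.connectedComponentsWithStats(g)
for i in range(1,n):
    if st[i,4]>15: print("green",st[i],((onz(d,c[i:i+1],.008)[0,:2]-RO)@RR*1e3).round(1))
m=(h[...,0]>100)&(h[...,0]<122)&(h[...,1]>110)
ys,xs=np.nonzero(m[:300]);print("blue",xs.min(),xs.max(),ys.min(),ys.max())
f=lambda x,y,z:proj(d,[r2w(x,y,z)]).round(1)[0].tolist()
print("tab rear top@-10",f(0,-10,74),"carrier front@110",f(40,110,30),f(-46,110,30),f(-46,-10,30),"line",f(-46,50,30),f(46,50,30))
x0,y0=map(int,f(0,50,30)); y0=max(y0,95);c=a[y0-95:y0+95,x0-120:x0+120]
print("crop origin",x0-120,y0-95);cv2.imwrite("pics/p8.png",cv2.resize(c,None,fx=3,fy=3,interpolation=cv2.INTER_CUBIC)[...,::-1])
E
```

```text
green [330  85   8  29 178] [67.2 85.6]
blue 0 558 73 292
tab rear top@-10 [274.6, 194.2] carrier front@110 [312.1, 72.6] [229.9, 73.2] [234.3, 185.4] line [232.2, 131.6] [316.5, 131.0]
crop origin 154 36
```

View pics/p8.png

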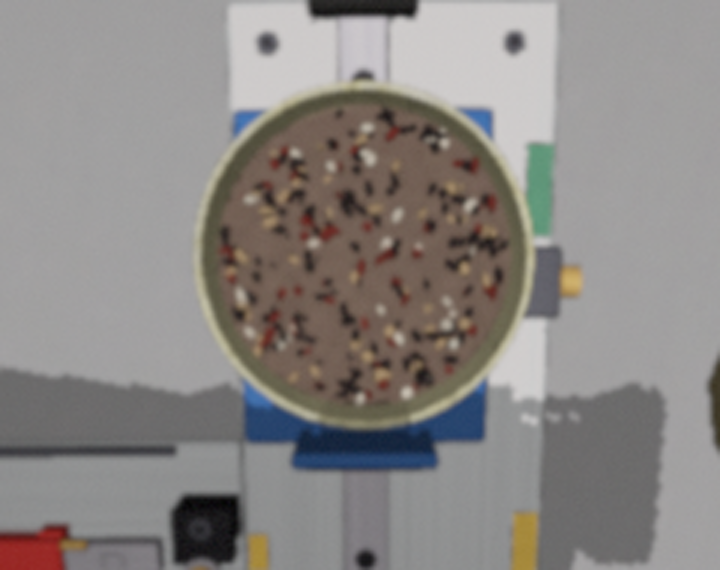

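The carrier's rear tab edge is at row 192 (predicted 194 for 110 mm) and its front edge at row 72 (predicted 73). That puts it in the station within about 1 mm, with the tin centred and level. Handing in.

```bash
python3 -c "
from bench import ctrl
print(ctrl.close_job(), ctrl.get_state()['time'])"
```

```text
the job is handed in; nothing more can be done
the job is handed in; nothing more can be done
```

I drew the red plug about 46 mm out past its catch and left it flat on its ledge. I then pushed the carrier by its tab until it clicked into the pressing station, and handed the job in at about 31 s.

**Last checks:**
- **Carrier:** its front and rear edges stood within about 1–2 mm of where they should be at 110 mm of travel. The force on the arm fell to near zero after the click, and the arm was backed off and lifted clear.
- **Tin:** it looked level and centred on the carrier.
- **Plug:** in the picture taken right after the pull its tongue tip was clear of the socket, and it still lay flat on the ledge in the later views.
- **Bystanders:** by eye they looked unmoved; I did not measure them.

**What disagreed or could not be checked:**
- **White line:** the tin hid it, so I judged the carrier's position from its edges instead of at the green mark.
- **Travel from the scene and side views:** these read 110–114 mm uncorrected; scaled by my estimate for the height I had assumed, they come to about 110–111 mm. A few of those readings were poor.
- **Forces:** the plug took about 18 N and the carrier's ball about 17 N, both above the figures given. I backed off once and tilted the fingers so they pushed lower on the tab, but it still needed that force.
- **Joint 7:** I turned the hand the wrong way once and this joint reached its limit (reading -2.69), so I turned it back.

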